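Fit the stop post and draw out the side gauge

ROBOT

A 6-joint arm with a two-finger parallel gripper is mounted at the origin on the work surface. World frame = base frame: x ahead of the robot, y to its left, z up, the work surface at z = 0. Lengths are in m, angles in rad, forces in N, time in s.
With the tool pointing down it reaches from about 0.35 to 0.775 m from the base axis. Payload 7.3 kg.
Tool frame: the origin (TCP) lies at the centre of the arm's flange, where the gripper is bolted on; the fingertips stand 178 mm ahead of it and the grasp point (between the pads) lies 159 mm ahead of it; z points along the fingers, y is the line along which they close (so a half turn about z gives the same grasp; the last joint's range is limited). The gripper opens to 92 mm and grips with 3 to 60 N. Pads are 19 mm wide; open, the fingers measure 130 mm over their backs; the gripper's body (75 mm by 190 mm) begins 47 mm behind the grasp point.
Start: joints at [1.118, 0.342, 1.524, -0, 1.275, -0.146], TCP at [0.159, 0.5, 0.405] pointing down, gripper open.
Joint ranges: [-2.53, 2.53], [-0.77, 2.02], [0.04, 2.7], [-1, 4.14], [0.28, 2.66], [-3.11, 3.11]. Speed limits (rad/s): [2.57, 2.57, 3.14, 3.14, 3.14, 3.14].

INTERFACE

Orientations are given as [roll, pitch, yaw] about the fixed x, y, z axes, in that order (R = Rz(yaw) Ry(pitch) Rx(roll)).
In Python, from cell import robot gives the robot as it stands.
- The arm moves only by the tool drive_effector, called after ">>>" in YAML: its name, and indented under it one key for each argument. Schema: {"type":"object","properties":{"rows":{"type":"array","items":{"type":"array","items":{"type":"array","items":{"type":"number"},"minItems":6,"maxItems":6},"minItems":1,"maxItems":8},"minItems":1,"maxItems":1},"finger_gap":{"type":"number"},"squeeze":{"type":"number"},"only":{"type":"string"},"quiet":{"type":"boolean"},"lines":{"type":"string"}},"required":["rows"],"additionalProperties":false}. rows is a list that holds a single list of rows (three levels of brackets), with 1 to 8 rows, each of 6 numbers: dx, dy, dz in m, then a rotation vector rx, ry, rz in rad; each row shifts and turns the commanded pose from where the row before left it, along the tool's axes as they then stand; what a row does not reach is not made up. A row lasts 1/12 s, in which the tool goes at most 0.0417 m and 0.125 rad, less where a joint would pass 70% of its speed; a pose out of reach is approached as far as the arm can. finger_gap is the finger opening in m, set as the call begins (left out keeps the last). The fingers move at their own pace and stop on an object; squeeze is the grip in N (left out, the last holds). Time passes only in rows, so rows that do not move let the fingers close. The tool returns the time, the measured TCP pose, the force, the opening and the grip force at its end. only (a regular expression) keeps the lines of the reply that match it, lines (a string "A,B") keeps lines A to B, and quiet returns only ok. Input that does not fit is refused with a message, and nothing moves.
- robot.observe(): the state, without advancing time (a new reading comes with each control period).
- robot.read_camera(name): name is "side" or "top"; returns a dict with "image" (420x560x3 uint8, red, green, blue), "fx", "fy", "cx", "cy" (pixels), "k1" (the pictures are not rectified: a ray, as slopes to the right and down, at radius r is drawn at 1 + k1 r^2 times it, then the intrinsics apply), "pose" (4x4, takes a point from camera to world coordinates). Camera axes: x right, y down, z forward; pixel columns grow to the right and rows downward; lengths in m; the calibration is good to about 2 mm. A picture is of the moment at which its call begins. There is no depth.
- robot.hand_in(): hands the job in; it is judged then, once.
The state is a dict: "time": time; "qpos": joint angles; "qvel": joint speeds; "joint_efforts": joint torques, N m; "tool_pos": TCP position; "tool_rot": TCP orientation; "contact_force": force on the tool from outside, world axes, zero at the start; "torque": the same for the moment, N m; "opening": finger opening in m; "grip_force": force on a finger pad.
Only numpy, scipy, OpenCV 4.12 (cv2) and the standard library are available. Lean on these libraries where they do the work, as an engineer would, in place of code of your own. Each camera call takes 0.05 s, during which the arm holds its last target. There are 200 camera calls.

TASK

Set up the telescoping side gauge: choose the one of the three loose metal stop posts that fits the socket in the gauge arm's end block without wobble, and stand it in the socket, pushed right down, while the arm is still locked at home. Then grip the block on the arm across its lock button so that the button is squeezed in, draw the arm out until its pointer lines up with the small clip on the scale, and finish still gripping it there with the button squeezed (a spring pulls the arm back if you let go). Leave the other posts and everything else on the table where they are.

Things in the scene. Friction and masses are not known exactly. Their poses are not given: they have to be found in the camera images.
- gauge: Fixed gauge. Origin at table height on the arm's centre line; +y = the way the arm draws out (within 0.3 rad of world +y), +x away from the robot. Base plate 120 x 470 x 10 mm. Outer tube 40 mm square, top at z 50 mm, y -220 to -50. Latch rail, top at z 36 mm, x -42 to -24. White scale bar, lines every 10 mm, top at z 30 mm, x 34 to 56. Place and yaw vary.
- boom (a joint): How far the inner arm is drawn out along the gauge's +y, m: 0 = home, limit 0.135. A spring pulls it home with 3 to 4 N, plus 1 N friction. At home the lock's tooth sits in a notch (under 3 mm of play); squeezing the lock 5 mm or more frees it. Past the notch the rail keeps the tooth in, so the arm slides freely both ways.
- boom_grip (a point): Where to grip the arm, midway between the two gripped faces with the lock in: 72 mm above the table; axes as the gauge's; moves with the arm. Black grip block around it: 26 mm along y, top at 90 mm, far face at x +17.5 mm; lock button on the -x side. Grip from above, fingers closing along the gauge's x: 42 mm wide, 35 mm with the button in. Inner tube below: 28 mm wide, top at 44 mm.
- lock: Lock button, a grey push face 18 mm (y) x 24 mm (z) on the -x (robot) side of the grip block. Origin at the centre of the push face, axes as the gauge's; rides with the arm. Out: 24.5 mm to -x of boom_grip; fully in: 17.5 mm (7 mm travel along +x). About 8 N pushes it fully in; 20 to 30 N of grip is plenty.
- boom_socket (a point): Centre of the socket's mouth, on top of the aluminium end block (48 x 48 mm) of the arm, 50 mm above the table and 85 mm to +y of boom_grip. Round upright hole, diameter 24 mm with a 3 mm chamfer, 30 mm deep with a closed floor. Moves with the arm.
- boom_pointer (a point): Tip of the small dark pointer on the +x side of the end block, 85 mm to +y of boom_grip, just above the edge of the scale bar. Moves with the arm.
- index (a point): The dark steel clip with an upright tab (25 mm tall), 8 mm wide along y, fixed across the white scale bar at the mark to be set: the point on the clip's centre line, on top, above the edge of the bar; axes as the gauge's. It lies 50 to 115 mm to +y of the pointer at the start. The arm is at the mark when pointer and this point have the same y in the gauge's axes.
- post_mid: Stop post that fits the socket: plain aluminium cylinder 22 mm diameter, 70 mm tall, chamfered ends, standing loose on the table. Origin at the centre of its foot. The three posts stand in a row on the robot side of the gauge, in any order.
- post_thin: Look-alike post, 14 mm diameter, 70 mm tall (too loose for the socket). Origin at its foot. To be left alone.
- post_thick: Look-alike post, 30 mm diameter, 70 mm tall (does not go in). Origin at its foot. To be left alone.
- tape_roll: Bystander: clear tape ring lying flat, 90 mm diameter, 25 mm high. Origin under its centre.
- glue_bottle: Bystander: white bottle, 48 mm diameter, 120 mm tall. Origin under its centre.
- folder: Bystander: flat white folding tool, 22 x 150 x 6 mm, long along its y. Origin under its centre.
- mug: Bystander: white mug, 80 mm diameter, 95 mm tall. Origin under its centre.
- tape_gun: Bystander: yellow hand tape applicator, about 260 x 36 x 100 mm, standing on its edge. Origin under its centre.

How it is judged:
By the outcome, as a careful person would: the job done as asked, in the order asked, and still so for the second after the job is handed in, while the arm keeps its last pose, push and grip.
It also fails if it takes over 58 s, if anything falls off the work surface, if the arm or the gripper's body presses on something with over 40 N, if the wrist force passes 120 N, or if a joint passes its speed limit or range.

## Working session

There is one attempt and no reset: what is moved stays moved. The work goes in short steps, Python scripts to look and compute and a tool call to move; the robot and the scene stay as the last step left them, time stands still between calls to the robot, and variables do not carry over. Pictures are saved under pics/ and viewed, at most 10 in all, crops included, and the job is handed in when it is done.

```bash
ls; mkdir -p pics
```

Run:
```python
from cell import robot
import cv2,numpy as np
s=robot.observe();print(s['time'],s['tool_pos'],s['tool_rot'],s['opening'])
for n in("top","side"):
    c=robot.read_camera(n);cv2.imwrite(f"pics/{n}0.png",c["image"][:,:,::-1])
    print(n,c["fx"],c["fy"],c["cx"],c["cy"],c["k1"],np.round(c["pose"],4).tolist())
```

```text
cell.py
pics
0.0 [0.15848387 0.50037161 0.40406089] [-3.14011962e+00 -1.93148796e-04  2.83480905e+00] 0.09216308692384814
top 445.86976825215254 445.86976825215254 278.29631716882295 207.53106336339346 -0.14886273754762583 [[0.1204, -0.9703, 0.21, 0.2519], [-0.9927, -0.1164, 0.0315, 0.0072], [-0.0061, -0.2123, -0.9772, 1.2527], [0.0, 0.0, 0.0, 1.0]]
side 429.71237919826353 429.71237919826353 272.90804523208334 210.82407138908454 -0.08565875804758197 [[0.913, -0.2413, 0.329, 0.1115], [-0.4073, -0.5839, 0.7022, -0.8067], [0.0226, -0.7751, -0.6314, 0.8358], [0.0, 0.0, 0.0, 1.0]]
```

View pics/top0.png

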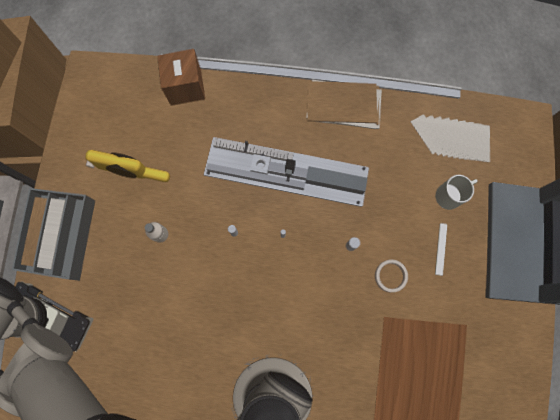

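View pics/side0.png

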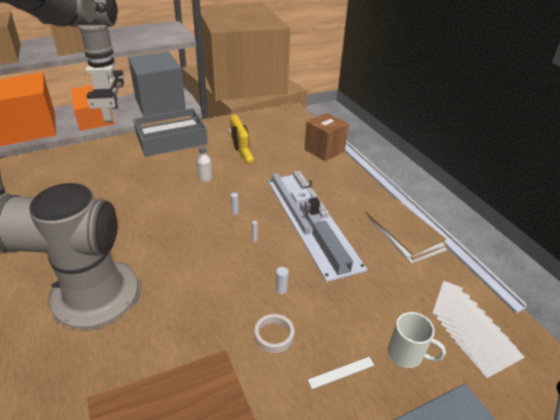

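The top view shows the posts at (232,230) for mid, (283,233) for thin and (354,243) for thick. The grip block is near (290,166), the socket near (261,163) and the clip near (247,146). I'll zoom in on both views.

Create h.py:
```python
from cell import robot
import cv2,numpy as np
def cam(n): return robot.read_camera(n)
def ray(c,u,v):
    d=np.array([(u-c["cx"])/c["fx"],(v-c["cy"])/c["fy"]]);x=d.copy()
    for _ in range(20): x=d/(1+c["k1"]*(x@x))
    P=np.array(c["pose"]);return P[:3,3],P[:3,:3]@np.array([x[0],x[1],1])
def onz(c,u,v,z):
    o,d=ray(c,u,v);return o+d*(z-o[2])/d[2]
def proj(c,p):
    P=np.array(c["pose"]);q=P[:3,:3].T@(np.array(p)-P[:3,3]);x=q[:2]/q[2];x=x*(1+c["k1"]*(x@x))
    return x*[c["fx"],c["fy"]]+[c["cx"],c["cy"]]
def crop(c,u0,v0,w,h,k): return cv2.resize(np.ascontiguousarray(c["image"][v0:v0+h,u0:u0+w,::-1]),None,fx=k,fy=k,interpolation=cv2.INTER_CUBIC)
```

Run:
```python
from h import *
t=cam("top");s=cam("side")
cv2.imwrite("pics/a.png",crop(t,200,130,190,130,4))
cv2.imwrite("pics/b.png",crop(s,215,160,155,120,5))
```

```text
(no output)
```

View pics/a.png

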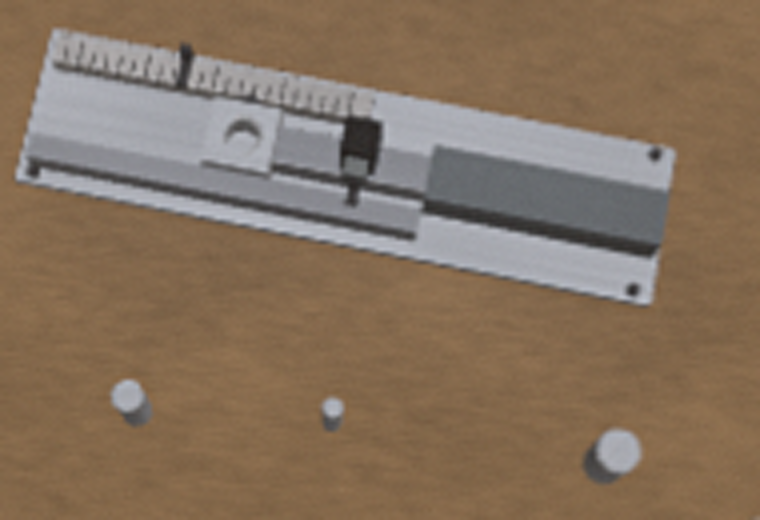

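View pics/b.png

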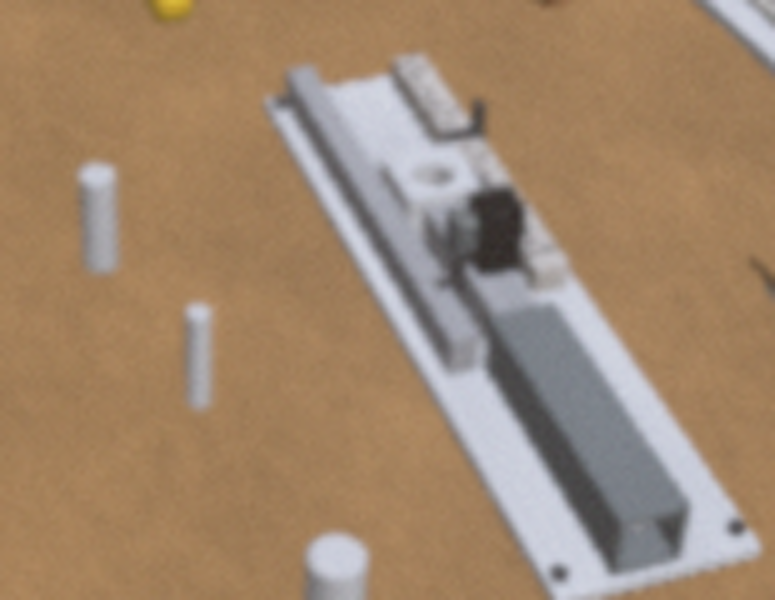

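Create m.py:
```python
from h import *
t=cam("top");s=cam("side")
A=lambda x,y:((x+.5)/4-.5+200,(y+.5)/4-.5+130)
B=lambda x,y:((x+.5)/5-.5+215,(y+.5)/5-.5+160)
C=np.array([onz(t,*A(*p),.01)[:2] for p in[(55,28),(676,150),(652,304),(15,181)]])
print("plate corners",np.round(C,4).tolist())
e1=C[0]-C[1];e2=C[3]-C[2];e3=C[0]-C[3];e4=C[1]-C[2]
print("len",[round(float(np.linalg.norm(e)),4) for e in(e1,e2,e3,e4)])
y=e1/np.linalg.norm(e1)+e2/np.linalg.norm(e2);y/=np.linalg.norm(y);x=np.array([y[1],-y[0]]);c=C.mean(0)
print("yaw",np.arctan2(-y[0],y[1]),[float(np.arctan2(-e[0],e[1])) for e in(e1,e2)],[float(np.arctan2(e[1],e[0])) for e in(e3,e4)],"centre",c)
def g(p):return np.round([(p[:2]-c)@x,(p[:2]-c)@y],4)
Cs=[onz(s,*B(*p),.01) for p in[(268,100),(762,548)]];print("side corners NW? ",[np.round(q,4).tolist() for q in Cs],[g(q) for q in Cs])
def both(n,a,b,z):
    p=onz(t,*A(*a),z);print(n,"top",np.round(p[:2],4),g(p),end=" ")
    if b:
        q=onz(s,*B(*b),z);print("side",np.round(q[:2],4),g(q),end=" ")
    print()
both("mid",(127,396),(97,174),.07)
both("thin",(333,407),(199,312),.07)
both("thick",(618,452),(337,555),.07)
for a in[(210,100),(283,108),(272,172),(201,163)]:both("blk",a,None,.05)
both("socket",(242,133),(435,174),.05)
both("grip top far corners",(345,118),(500,190),.09);both("grip2",(382,122),None,.09);both("grip3",(376,160),None,.09);both("grip4",(340,150),None,.09)
both("clip strip near",(183,85),(440,135),.031);both("tab top",(186,44),(478,101),.055);both("tab bottom",(184,60),(478,130),.031)
```

```bash
python3 m.py
```

```text
plate corners [[0.7105, 0.2653], [0.6707, -0.2008], [0.5533, -0.1921], [0.5897, 0.2759]]
len [0.4677, 0.4695, 0.1213, 0.1177]
yaw -0.08144910257708235 [-0.08530981037390892, -0.07758839478025577] [-0.0879425024970991, -0.07356455506267306] centre [0.63105282 0.03705991]
side corners NW?  [[0.5946, 0.2687, 0.01], [0.6721, -0.2059, 0.01]] [array([-0.0552,  0.2279]), array([ 0.0606, -0.2388])]
mid top [0.4333 0.1638] [-0.2074  0.1102] side [0.4355 0.1592] [-0.2048  0.1058] 
thin top [0.4425 0.0252] [-0.1869 -0.0272] side [0.4441 0.0203] [-0.185 -0.032] 
thick top [ 0.4347 -0.1681] [-0.179  -0.2204] side [ 0.4377 -0.1721] [-0.1757 -0.2242] 
blk top [0.6543 0.1383] [0.0149 0.1028] 
blk top [0.6544 0.086 ] [0.0193 0.0507] 
blk top [0.6065 0.0878] [-0.0286  0.0486] 
blk top [0.6072 0.1383] [-0.032  0.099] 
socket top [0.6325 0.1125] [-0.0047  0.0753] side [0.6341 0.1063] [-0.0026  0.0693] 
grip top far corners top [0.6389 0.0404] [0.0075 0.0039] side [0.6352 0.032 ] [ 0.0046 -0.0047] 
grip2 top [0.6391 0.0149] [ 0.0098 -0.0214] 
grip3 top [0.6116 0.0159] [-0.0177 -0.0226] 
grip4 top [0.6157 0.0411] [-0.0156  0.0028] 
clip strip near top [0.6697 0.1614] [0.0284 0.127 ] side [0.6686 0.1642] [0.0271 0.1298] 
tab top top [0.6924 0.1605] [0.0511 0.128 ] side [0.6913 0.1589] [0.0501 0.1263] 
tab bottom top [0.6888 0.1633] [0.0473 0.1305] side [0.6938 0.1598] [0.0526 0.1275]
```

Mid post is at about (0.4345, 0.1615) and gauge yaw is about -0.081, so I want tool yaw 1.489. I'll move above the post.

>>> drive_effector:
  rows:
    - [[-0.03045,-0.01998,0.007,0,0,0],[-0.03045,-0.01998,0.007,0,0,0],[-0.03045,-0.01998,0.007,0,0,0],[-0.03045,-0.01998,0.007,0,0,0],[-0.03045,-0.01998,0.007,0,0,0],[-0.03045,-0.01998,0.007,0,0,0]]
  finger_gap: 0.06
  squeeze: 25

```text
time: 0.8
tool_pos: [0.2971, 0.3296, 0.3626]
tool_rot: [3.141, 0.0, 2.835]
contact_force: [1.7, 0.0, -0.6]
opening: 0.0612
grip_force: 0.0
```

>>> drive_effector:
  rows:
    - [[-0.03045,-0.01998,0.007,0,0,0],[-0.03045,-0.01998,0.007,0,0,0],[-0.03045,-0.01998,0.007,0,0,0],[-0.03045,-0.01998,0.007,0,0,0],[-0.03045,-0.01998,0.007,0,0,0],[-0.03045,-0.01998,0.007,0,0,0]]

```text
time: 1.3
tool_pos: [0.4353, 0.1599, 0.3205]
tool_rot: [3.141, 0.0, 2.835]
contact_force: [0.5, 0.9, -0.7]
opening: 0.06
grip_force: 0.0
```

>>> drive_effector:
  rows:
    - [[0,0,0,0,0,0.12],[0,0,0,0,0,0.12],[0,0,0,0,0,0.12],[0,0,0,0,0,0.12],[0,0,0,0,0,0.12],[0,0,0,0,0,0.12]]

```text
time: 1.8
tool_pos: [0.4345, 0.1615, 0.3207]
tool_rot: [3.142, -0.0, 2.109]
contact_force: [-0.8, 0.2, 0.4]
opening: 0.06
grip_force: 0.0
```

>>> drive_effector:
  rows:
    - [[0,0,0,0,0,0.12],[0,0,0,0,0,0.12],[0,0,0,0,0,0.12],[0,0,0,0,0,0.12],[0,0,0,0,0,0.12],[0,0,0,0,0,0.025],[0,0,0,0,0,0],[0,0,0,0,0,0]]

```text
time: 2.47
tool_pos: [0.4345, 0.1616, 0.3207]
tool_rot: [3.142, -0.0, 1.491]
contact_force: [-0.1, -0.2, 0.2]
opening: 0.0602
grip_force: 0.0
```

Run:
```python
from h import *
t=cam("top");s=cam("side")
cv2.imwrite("pics/c.png",np.hstack([crop(t,190,130,130,130,3),crop(s,190,110,130,130,3)]))
```

```text
(no output)
```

View pics/c.png

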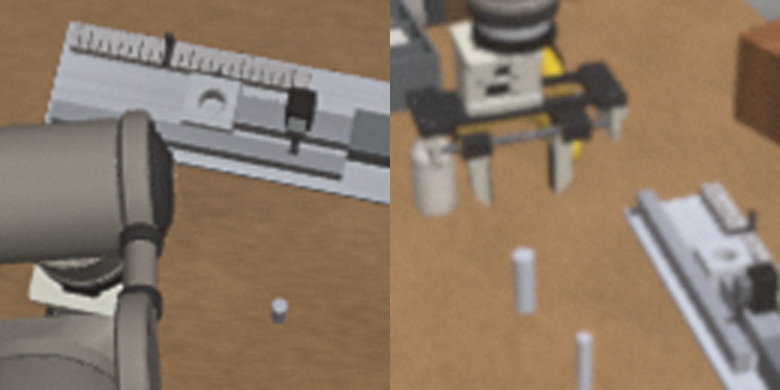

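Left half (top view): the arm hides the post. Right half (side view): finger tips at about (221,178) and (247,173), straddling the post top at about (234.5,194). I'll compare these with the projections.

Run:
```python
from h import *
s=cam("side")
p=robot.observe()['tool_pos'];print(p)
for off in(-.03,0,.03): print(proj(s,[p[0]+off*.9967,p[1]-off*.08,p[2]-.178]))
print(proj(s,[p[0],p[1],.07]),proj(s,[p[0],p[1]+.01,.07]))
```

```text
[0.43445536 0.16158929 0.32071741]
[222.25463543 175.46034855]
[232.4884119  173.64418624]
[242.59728767 171.85459001]
[233.37240154 194.02946106] [232.22302266 192.15966445]
```

>>> drive_effector:
  rows:
    - [[-0.0015,0,0.03,0,0,0],[0,0,0.03,0,0,0],[0,0,0.027,0,0,0],[0,0,0.02,0,0,0],[0,0,0,0,0,0],[0,0,0,0,0,0]]

```text
time: 3.12
tool_pos: [0.4342, 0.1601, 0.2133]
tool_rot: [-3.139, 0.001, 1.49]
contact_force: [-0.1, 0.2, -0.0]
opening: 0.0599
grip_force: 0.0
```

>>> drive_effector:
  rows:
    - [[0,0,0,0,0,0],[0,0,0,0,0,0],[0,0,0,0,0,0],[0,0,0,0,0,0],[0,0,0,0,0,0],[0,0,0,0,0,0],[0,0,0,0,0,0],[0,0,0,0,0,0]]
  finger_gap: 0.01
  squeeze: 25

```text
time: 3.78
tool_pos: [0.4345, 0.1601, 0.214]
tool_rot: [3.141, -0.0, 1.49]
contact_force: [0.3, -0.9, 4.4]
opening: 0.0215
grip_force: 25.0
```

>>> drive_effector:
  rows:
    - [[0,0,-0.03,0,0,0],[0,0,-0.03,0,0,0],[0,0,-0.03,0,0,0],[0,0,0,0,0,0]]

```text
time: 4.12
tool_pos: [0.4357, 0.1604, 0.3085]
tool_rot: [3.133, -0.003, 1.49]
contact_force: [1.3, 0.5, -0.7]
opening: 0.0211
grip_force: 25.0
```

>>> drive_effector:
  rows:
    - [[-0.006,0.0337,0,0,0,0],[-0.006,0.0337,0,0,0,0],[-0.006,0.0337,0,0,0,0],[-0.006,0.0337,0,0,0,0],[-0.006,0.0337,0,0,0,0],[-0.006,0.0337,0,0,0,0],[0,0,0,0,0,0],[0,0,0,0,0,0]]

```text
time: 4.78
tool_pos: [0.6337, 0.1071, 0.3017]
tool_rot: [-3.139, 0.0, 1.488]
contact_force: [-1.3, -0.2, -0.6]
opening: 0.0215
grip_force: 25.0
```

Run:
```python
from h import *
t=cam("top");s=cam("side")
cv2.imwrite("pics/d.png",np.hstack([crop(t,215,130,90,120,4),crop(s,265,130,90,120,4)]))
p=robot.observe()['tool_pos'];print(p)
for z in(p[2]-.214,p[2]-.144,p[2]-.178):print(z,proj(s,[p[0],p[1],z]),proj(t,[p[0],p[1],z]))
```

```text
[0.63213721 0.1080235  0.30255699]
0.08855698764694861 [301.57269648 183.94017744] [261.08563957 158.84930971]
0.15855698764694862 [303.11960441 164.24422935] [259.91141    150.26218805]
0.12455698764694861 [302.35634571 173.97783135] [260.49820752 154.55454181]
```

View pics/d.png

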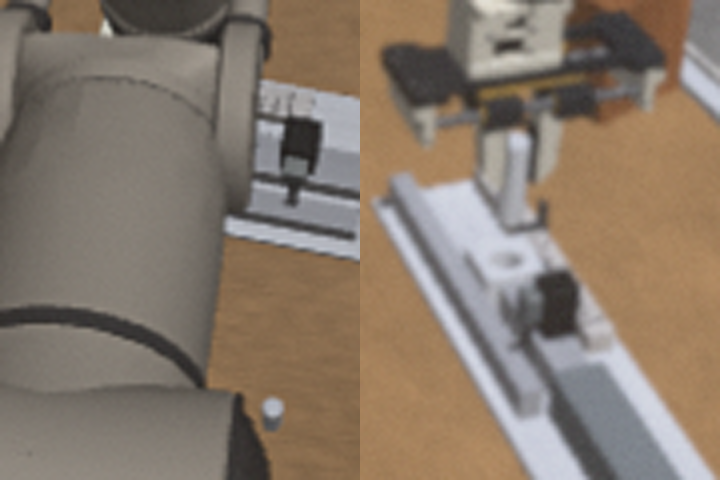

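Side view: the held post runs from (519,137) to (512,222) in the crop, and the socket mouth is at about (507,260). Extrapolated, they roughly line up. I'll take a closer crop to refine this.

Run:
```python
from h import *
im=np.mean([cam("side")["image"].astype(float) for _ in range(6)],0)
c=cam("side");c["image"]=im.astype(np.uint8)
cv2.imwrite("pics/e.png",crop(c,278,158,60,50,12))
```

```text
(no output)
```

View pics/e.png

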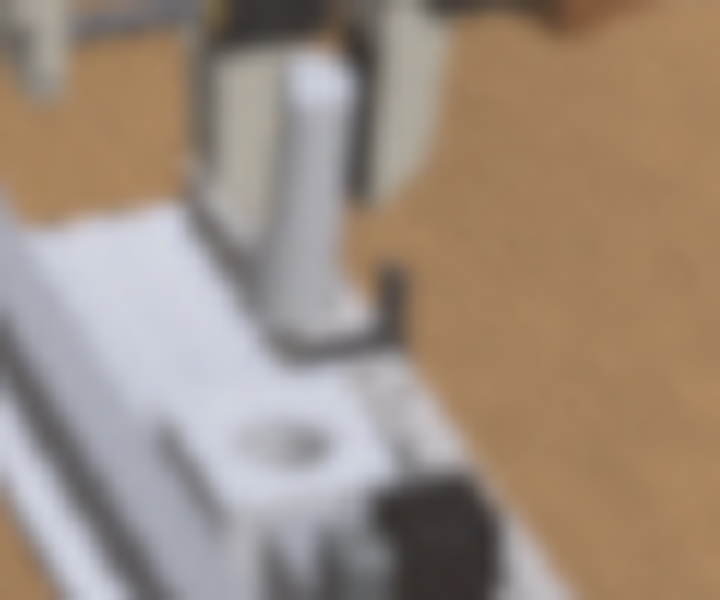

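Post axis at mouth height is about (301.85,194.7) px and the socket is about (301.0,194.3). I'll correct by about (-1.7, +2.7) mm and lower.

>>> drive_effector:
  rows:
    - [[0.0025,-0.0019,0.01,0,0,0],[0,0,0.01,0,0,0],[0,0,0.01,0,0,0],[0,0,0.005,0,0,0],[0,0,0,0,0,0],[0,0,0,0,0,0]]

```text
time: 5.73
tool_pos: [0.6313, 0.1104, 0.268]
tool_rot: [-3.14, 0.0, 1.49]
contact_force: [-0.2, -0.2, -1.0]
opening: 0.0215
grip_force: 25.0
```

>>> drive_effector:
  rows:
    - [[0,0,0.003,0,0,0],[0,0,0.002,0,0,0],[0,0,0.002,0,0,0],[0,0,0,0,0,0],[0,0,0,0,0,0]]

```text
time: 6.15
tool_pos: [0.6314, 0.1103, 0.2617]
tool_rot: [3.141, 0.0, 1.49]
contact_force: [0.3, -0.9, -1.3]
opening: 0.0213
grip_force: 25.0
```

>>> drive_effector:
  rows:
    - [[0,0,0.002,0,0,0],[0,0,0.002,0,0,0],[0,0,0.002,0,0,0],[0,0,0,0,0,0],[0,0,0,0,0,0]]

```text
time: 6.57
tool_pos: [0.6314, 0.1103, 0.2556]
tool_rot: [3.141, 0.0, 1.49]
contact_force: [2.6, -1.8, -1.6]
opening: 0.0212
grip_force: 25.0
```

>>> drive_effector:
  rows:
    - [[0,0,0.003,0,0,0],[0,0,0.003,0,0,0],[0,0,0.003,0,0,0],[0,0,0,0,0,0],[0,0,0,0,0,0]]

```text
time: 6.98
tool_pos: [0.6314, 0.1104, 0.2463]
tool_rot: [3.141, 0.0, 1.49]
contact_force: [4.6, -3.0, -3.5]
opening: 0.021
grip_force: 25.0
```

>>> drive_effector:
  rows:
    - [[0,0,0.003,0,0,0],[0,0,0.003,0,0,0],[0,0,0.003,0,0,0],[0,0,0,0,0,0],[0,0,0,0,0,0]]

```text
time: 7.4
tool_pos: [0.6314, 0.1103, 0.2373]
tool_rot: [3.141, 0.0, 1.49]
contact_force: [4.6, -3.6, 0.3]
opening: 0.0214
grip_force: 25.0
```

>>> drive_effector:
  rows:
    - [[0,0.001,0.002,0,0,0],[0,0,0.0015,0,0,0],[0,0,0.001,0,0,0],[0,0,0.001,0,0,0],[0,0,0,0,0,0],[0,0,0,0,0,0]]

```text
time: 7.9
tool_pos: [0.632, 0.1105, 0.234]
tool_rot: [3.141, -0.0, 1.49]
contact_force: [-3.4, -3.8, 13.9]
opening: 0.0214
grip_force: 25.0
```

>>> drive_effector:
  rows:
    - [[0,0,0.001,0,0,0],[0,0,0,0,0,0],[0,0,0,0,0,0]]

```text
time: 8.15
tool_pos: [0.632, 0.1106, 0.2339]
tool_rot: [3.141, -0.0, 1.49]
contact_force: [-6.0, -3.2, 18.8]
opening: 0.0212
grip_force: 25.0
```

>>> drive_effector:
  rows:
    - [[0,0,0,0,0,0],[0,0,0,0,0,0],[0,0,0,0,0,0],[0,0,0,0,0,0],[0,0,0,0,0,0],[0,0,0,0,0,0]]
  finger_gap: 0.06

```text
time: 8.65
tool_pos: [0.6321, 0.1106, 0.2307]
tool_rot: [-3.141, -0.0, 1.49]
contact_force: [-0.3, 0.1, -0.4]
opening: 0.0567
grip_force: 0.0
```

>>> drive_effector:
  rows:
    - [[0,0,-0.03,0,0,0],[0,0,-0.03,0,0,0],[0,0,-0.03,0,0,0],[0,0,0,0,0,0],[0,0,0,0,0,0]]

```text
time: 9.07
tool_pos: [0.6326, 0.1105, 0.3231]
tool_rot: [3.138, -0.001, 1.49]
contact_force: [-0.3, 0.2, -0.5]
opening: 0.0601
grip_force: 0.0
```

Run:
```python
from h import *
im=np.mean([cam("side")["image"].astype(float) for _ in range(6)],0)
c=cam("side");c["image"]=im.astype(np.uint8)
cv2.imwrite("pics/f.png",crop(c,278,158,60,50,12))
```

```text
(no output)
```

View pics/f.png

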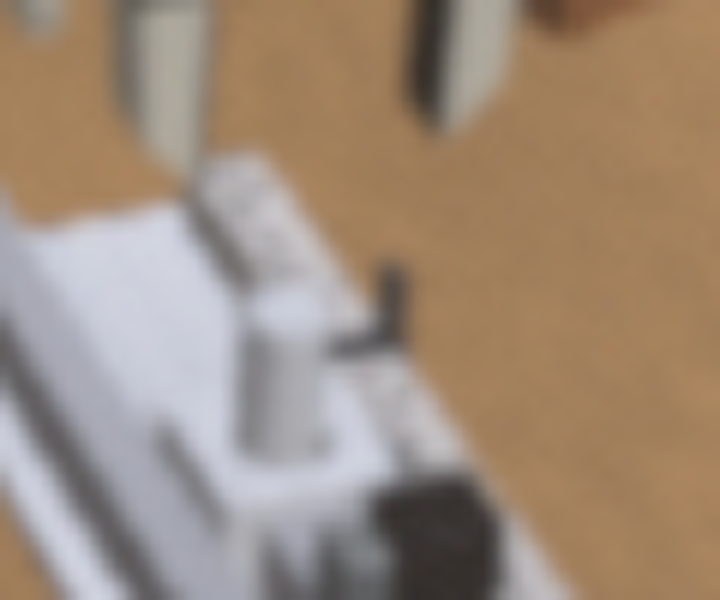

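The post is seated, with its top at about (286,312) and roughly 40 mm showing. Next is the grip block at about (0.6255, 0.0268).

>>> drive_effector:
  rows:
    - [[-0.021,0,0,0,0,0],[-0.021,0,0,0,0,0],[-0.021,0,0,0,0,0],[-0.021,0,0,0,0,0],[0,0,0,0,0,0],[0,0,0,0,0,0]]
  finger_gap: 0.075

```text
time: 9.92
tool_pos: [0.6255, 0.0258, 0.3208]
tool_rot: [-3.141, -0.0, 1.488]
contact_force: [0.6, 0.0, 0.2]
opening: 0.075
grip_force: 0.0
```

>>> drive_effector:
  rows:
    - [[0,0,0.025,0,0,0],[0,0,0.025,0,0,0],[0,0,0.02,0,0,0],[0,0,0.0205,0,0,0],[0,0,0,0,0,0],[0,0,0,0,0,0]]

```text
time: 10.42
tool_pos: [0.6253, 0.0277, 0.2298]
tool_rot: [-3.139, -0.0, 1.491]
contact_force: [-0.9, -0.0, 0.0]
opening: 0.0748
grip_force: 0.0
```

>>> drive_effector:
  rows:
    - [[0,0,0,0,0,0],[0,0,0,0,0,0],[0,0,0,0,0,0],[0,0,0,0,0,0],[0,0,0,0,0,0],[0,0,0,0,0,0],[0,0,0,0,0,0],[0,0,0,0,0,0]]
  finger_gap: 0.02
  squeeze: 28

```text
time: 11.08
tool_pos: [0.6255, 0.0267, 0.2311]
tool_rot: [3.141, -0.0, 1.49]
contact_force: [-2.0, 0.6, 3.1]
opening: 0.0348
grip_force: 28.0
```

Opening is 34.8 mm, so the button is in. I'll draw out 44 mm first.

>>> drive_effector:
  rows:
    - [[0.004,0,0,0,0,0],[0.008,0,0,0,0,0],[0.008,0,0,0,0,0],[0.008,0,0,0,0,0],[0.008,0,0,0,0,0],[0.008,0,0,0,0,0],[0,0,0,0,0,0],[0,0,0,0,0,0]]

```text
time: 11.75
tool_pos: [0.6291, 0.0706, 0.2311]
tool_rot: [3.141, 0.0, 1.49]
contact_force: [-2.2, -2.5, 5.3]
opening: 0.0346
grip_force: 28.0
```

Run:
```python
from h import *
o=[]
for n,b in(("side",(285,155,50,50)),("top",(225,130,50,50))):
    im=np.mean([cam(n)["image"].astype(float) for _ in range(8)],0)
    c=cam(n);c["image"]=im.astype(np.uint8);np.save(f"{n}.npy",im);o.append(crop(c,*b,8))
cv2.imwrite("pics/g.png",np.hstack(o))
```

```text
(no output)
```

View pics/g.png

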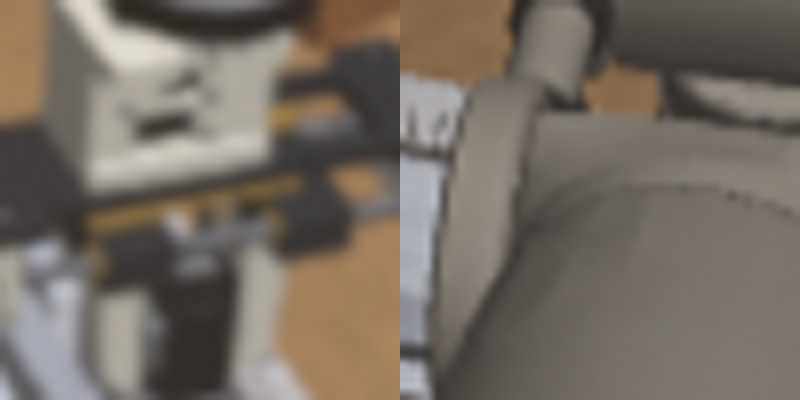

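Both views are now blocked by the arm. I'll work out the remaining travel from the frames taken before the draw: clip against block.

Create n.py:
```python
from h import *
yaw=-.0805;x=np.array([np.cos(yaw),np.sin(yaw)]);y=np.array([-x[1],x[0]]);O=np.array([.632,.1108])  # ~socket
g=lambda p:(np.array(p[:2])-O)@np.c_[x,y]
for n in("top","side"):
    c=cam(n);im=cv2.imread(f"pics/{n}0.png").max(2).astype(float)
    def samp(gx,gy,z):
        p=O+gx*x+gy*y;u,v=proj(c,[*p,z]);return float(cv2.remap(im,np.float32([[u]]),np.float32([[v]]),cv2.INTER_LINEAR)[0,0])
    # strip on bar: profile along y
    ys=np.arange(.03,.085,.001)
    for gx in(.034,.037,.040,.043,.046):
        pr=np.array([samp(gx,v,.032) for v in ys]);i=pr.argmin();w=np.clip(np.percentile(pr,60)-pr,0,None);w[abs(np.arange(len(ys))-i)>7]=0
        print(n,"strip gx",gx,"min",ys[i],round(pr[i]),"cent",round(float((w*ys).sum()/w.sum()),4))
    ys=np.arange(-.12,-.05,.001)
    for gx in(-.012,-.004,.004,.010):
        for z in (.09,):
            pr=cv2.GaussianBlur(np.array([samp(gx,v,z) for v in ys]),(1,5),0).ravel()
            d=np.diff(pr);a=ys[d.argmin()]+.0005;b=ys[d.argmax()]+.0005
            print(n,"grip gx",gx,"edges",round(a,4),round(b,4),"centre",round((a+b)/2,4),round(pr.min()),round(pr.max()))
    ys=np.arange(-.05,.05,.001)
    for gx in(-.020,.020):
        pr=[round(samp(gx,v,.05)) for v in ys];print(n,"blk gx",gx,pr)
s=cam("side")
E12=lambda a,b:((a+.5)/12-.5+278,(b+.5)/12-.5+158)
for nm,p,z in(("socket e",(281,441),.05),("post top f",(286,312),.09),("block centre e",(280,439),.05),("strip near e",(292,352),.032),("strip mid e",(345,345),.032)):
    q=onz(s,*E12(*p),z);print(nm,q[:2],g(q))
```

```bash
python3 n.py
```

```text
top strip gx 0.034 min 0.05500000000000002 58 cent 0.0552
top strip gx 0.037 min 0.05500000000000002 62 cent 0.0557
top strip gx 0.04 min 0.05600000000000002 64 cent 0.056
top strip gx 0.043 min 0.05400000000000002 65 cent 0.055
top strip gx 0.046 min 0.05500000000000002 63 cent 0.0548
top grip gx -0.012 edges -0.0975 -0.0705 centre -0.084 41 145
top grip gx -0.004 edges -0.0965 -0.0695 centre -0.083 46 151
top grip gx 0.004 edges -0.0975 -0.0705 centre -0.084 46 186
top grip gx 0.01 edges -0.0965 -0.0685 centre -0.0825 43 184
top blk gx -0.02 [72, 71, 69, 68, 68, 68, 71, 73, 74, 74, 74, 74, 73, 73, 72, 71, 69, 68, 68, 68, 70, 71, 73, 74, 75, 80, 97, 114, 132, 149, 166, 175, 178, 181, 181, 181, 180, 180, 179, 179, 179, 180, 180, 180, 180, 179, 179, 180, 180, 180, 179, 179, 178, 178, 178, 178, 177, 178, 178, 178, 179, 180, 182, 181, 179, 178, 178, 179, 179, 178, 177, 177, 177, 177, 177, 177, 177, 177, 177, 176, 175, 175, 175, 174, 174, 174, 174, 174, 174, 174, 174, 174, 174, 174, 174, 174, 174, 174, 174, 174]
top blk gx 0.02 [157, 153, 149, 145, 139, 138, 138, 139, 141, 144, 147, 147,
[... 1613 characters left out ...]
121, 133, 145, 156, 168, 181, 189, 195, 201, 205, 209, 212, 214, 215, 217, 218, 220, 219, 217, 216, 215, 215, 215, 216, 216, 215, 214, 214, 214, 215, 216, 217, 218, 218, 217, 218, 218, 218, 218, 218, 217, 217, 216, 215, 213, 210, 207, 205, 202, 195, 186, 177, 168, 160, 151, 144, 136, 130, 125, 118, 118, 120, 120, 121, 121, 120, 123, 125, 126, 126, 126, 126, 125, 127, 128, 128, 128, 128, 127]
socket e [0.63256732 0.10753634] [ 0.00082792 -0.00320747]
post top f [0.63151472 0.10830917] [-0.00028342 -0.00252178]
block centre e [0.63271545 0.10838856] [ 0.00090704 -0.0023461 ]
strip near e [0.66510989 0.16252948] [0.02884294 0.05422443]
strip mid e [0.67969332 0.1600054 ] [0.04358212 0.05288122]
```

```bash
sed '/^for n in/,$d' n.py > n2.py
```

Add to n2.py:
```python
c=cam("top");a=cv2.imread("pics/a.png").max(2).astype(np.float32)
a=cv2.resize(a,(190,130),interpolation=cv2.INTER_AREA);im=cv2.imread("pics/top0.png").max(2).astype(np.float32);im[130:260,200:390]=(im[130:260,200:390]+a)/2
def samp(gx,gy,z):
    u,v=proj(c,[*(O+gx*x+gy*y),z]);return float(cv2.remap(im,np.float32([[u]]),np.float32([[v]]),cv2.INTER_LINEAR)[0,0])
ys=np.arange(-.016,.020,.002);print("gy",np.round(ys*1e3).tolist())
for gx in np.arange(.018,.044,.002): print(round(gx,3),[round(samp(gx,v,.034)) for v in ys])
ys=np.arange(-.03,.034,.001)
for gx in(-.018,-.015,.015,.018,.020):  # block edges vs gx
    pr=np.array([samp(gx,v,.05) for v in ys]);i=(pr>160).nonzero()[0];print(gx,ys[i[0]],ys[i[-1]])
print([round(samp(0,v,.05)) for v in np.arange(-.03,.034,.002)])
```

```bash
python3 n2.py
```

```text
gy [-16.0, -14.0, -12.0, -10.0, -8.0, -6.0, -4.0, -2.0, 0.0, 2.0, 4.0, 6.0, 8.0, 10.0, 12.0, 14.0, 16.0, 18.0]
0.018 [180, 182, 183, 183, 183, 180, 174, 168, 162, 161, 162, 163, 169, 176, 180, 181, 180, 179]
0.02 [180, 181, 181, 182, 184, 183, 180, 177, 173, 172, 176, 177, 177, 179, 180, 180, 179, 179]
0.022 [182, 182, 182, 181, 181, 181, 181, 181, 180, 179, 180, 180, 180, 180, 180, 180, 179, 180]
0.024 [184, 184, 181, 180, 179, 180, 183, 184, 184, 183, 181, 180, 180, 181, 182, 183, 182, 181]
0.026 [176, 178, 176, 175, 172, 171, 175, 178, 179, 177, 176, 176, 173, 175, 177, 177, 175, 175]
0.028 [156, 154, 145, 142, 140, 145, 157, 159, 154, 144, 138, 135, 143, 153, 163, 159, 153, 147]
0.03 [118, 114, 115, 117, 118, 120, 116, 109, 98, 91, 93, 103, 112, 115, 116, 113, 109, 112]
0.032 [132, 135, 130, 121, 108, 111, 113, 108, 92, 79, 75, 83, 90, 97, 107, 116, 124, 126]
0.034 [156, 153, 147, 138, 130, 142, 152, 138, 105, 84, 90, 111, 124, 126, 134, 139, 144, 143]
0.036 [156, 161, 160, 149, 140, 147, 163, 158, 132, 101, 117, 136, 149, 138, 142, 152, 160, 161]
0.038 [151, 159, 157, 139, 135, 144, 164, 164, 146, 110, 134, 156, 168, 146, 142, 155, 161, 160]
0.04 [146, 158, 158, 137, 134, 149, 162, 163, 151, 125, 141, 162, 166, 144, 129, 150, 160, 160]
0.042 [147, 159, 161, 138, 134, 153, 162, 160, 148, 139, 149, 166, 165, 148, 128, 149, 160, 161]
-0.018 -0.01999999999999999 0.03300000000000006
-0.015 -0.01999999999999999 0.03300000000000006
0.015 -0.03 0.03300000000000006
0.018 -0.03 0.03300000000000006
0.02 -0.01999999999999999 0.02600000000000005
[144, 143, 143, 143, 160, 174, 183, 182, 170, 153, 136, 138, 144, 156, 168, 177, 177, 162, 142, 122, 111, 126, 155, 174, 180, 180, 180, 179, 177, 173, 171, 171]
```

The pointer shows in the first top frame at gauge-y +2.8 mm and the clip at +55.3 mm, so total travel is about 52.7 mm. 44 mm is done, so I'll move 8.7 mm more.

>>> drive_effector:
  rows:
    - [[0.004,0,0,0,0,0],[0.0035,0,0,0,0,0],[0.0013,0,0,0,0,0],[0,0,0,0,0,0],[0,0,0,0,0,0],[0,0,0,0,0,0]]

```text
time: 13.35
tool_pos: [0.6298, 0.0788, 0.2311]
tool_rot: [3.141, 0.0, 1.49]
contact_force: [-2.6, -2.7, 5.1]
opening: 0.0348
grip_force: 28.0
```

Run:
```python
from h import *
o=[]
for n,b in(("side",(290,140,50,50)),("top",(215,115,50,50))):
    im=np.mean([cam(n)["image"].astype(float) for _ in range(8)],0)
    c=cam(n);c["image"]=im.astype(np.uint8);o.append(crop(c,*b,8))
cv2.imwrite("pics/k.png",np.hstack(o))
p=robot.observe()['tool_pos'];print(p,np.hypot(p[0]-.6255,p[1]-.0267))
```

```text
[0.62976542 0.07872703 0.23106635] 0.052201587790245065
```

View pics/k.png

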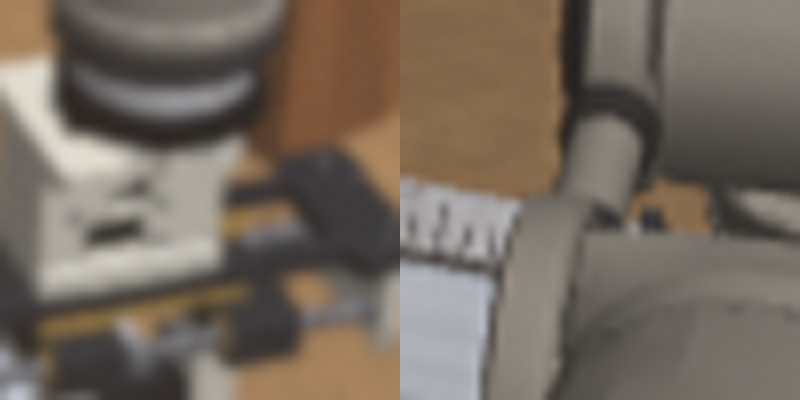

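Both views show only the arm and gripper, so the clip stays hidden. Travel is 52.2 mm and the wrist force matches the spring pull. I'll make a small trim and hand in.

>>> drive_effector:
  rows:
    - [[0.0007,0,0,0,0,0],[0,0,0,0,0,0],[0,0,0,0,0,0],[0,0,0,0,0,0],[0,0,0,0,0,0],[0,0,0,0,0,0]]

```text
time: 14.75
tool_pos: [0.6298, 0.0793, 0.2311]
tool_rot: [3.141, 0.001, 1.489]
contact_force: [-2.3, -4.4, 5.5]
opening: 0.0349
grip_force: 28.0
```

```bash
python3 -c "
from cell import robot
print(robot.hand_in())"
```

```text
the job is handed in; nothing more can be done
None
```

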